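Weigh two unlabelled solder spools and push out the heavier

ROBOT

A 6-joint arm with a two-finger parallel gripper is mounted at the origin on a cart in front of the work surface, level with it; the furniture and walls round the work are solid. World frame = base frame: x ahead of the robot, y to its left, z up, the work surface at z = 0. Lengths are in m, angles in rad, forces in N, time in s.
With the tool pointing down it reaches from about 0.325 to 0.9 m from the base axis. Payload 6.1 kg.
Tool frame: the origin (TCP) lies at the very end of the fingers, on their centre line; the grasp point (between the pads) lies 19 mm behind it; z points along the fingers, y is the line along which they close (so a half turn about z gives the same grasp; the last joint's range is limited). The gripper opens to 85 mm and grips with 20 to 120 N. Pads are 22 mm wide; open, the fingers measure 114 mm over their backs; the gripper's body (76 mm by 85 mm) begins 54 mm behind the grasp point. The pads swing forward as they close: fully open they stand 13 mm farther back than shut.
Start: joints at [1.128, 0.22, 1.526, -0, 1.395, -0.126], TCP at [0.195, 0.594, 0.231] pointing down, gripper open.
Joint ranges: [-2.98, 2.98], [-0.91, 2.08], [0.09, 2.57], [-1.24, 4.39], [0.2, 2.65], [-2.68, 2.68]. Speed limits (rad/s): [2.57, 2.57, 3.01, 3.14, 3.14, 3.14].

INTERFACE

Orientations are given as [roll, pitch, yaw] about the fixed x, y, z axes, in that order (R = Rz(yaw) Ry(pitch) Rx(roll)).
In Python, from cell import robot, vision gives the robot as it stands. The module is installed in compiled form; this text tells all that it offers.
- The arm moves only by the tool drive_tool, never from a script. Its argument "targets" is a list that holds one entry, the list of rows, each a list of 7 numbers: the shift along the tool's x, y, z in m, then the turn, a rotation vector about the tool's x, y, z in rad, then the closure in counts, from 0 (fully open) to 255 (shut). A call has 1 to 5 rows; each row is the pose to reach, as a shift and turn from the pose commanded when the call began, along the tool's axes at that moment; what a row does not reach only later rows make up. A row lasts 1/10 s, in which the tool goes at most 50 mm and 8.59 degrees, less where a joint would pass 70% of its speed; a pose out of reach is approached as far as the arm can. A call with a gripper value outside its range is refused whole. The fingers move at their own pace and stop on an object; the grip force is fixed at half the most. Time passes only in rows, so rows that repeat a pose let the fingers close. It gives the time, the measured TCP pose, the force, the opening and the grip force at its end, in the units of the state.
- robot.observe(): the state, without advancing time (a new reading comes with each control period).
- vision.camera(name): name is "scene" or "top" or "wrist"; returns the picture (384x512x3 uint8, blue, green, red); there is no depth.
- vision.get_calibration(name): a dict with "fx", "fy", "cx", "cy" (pixels), "rvec" (rotation vector, rad) and "tvec" (3), from world to camera coordinates, as OpenCV has them; the wrist camera has in their place "T_tool_cam" (4x4, takes a point from camera to tool coordinates, whose origin is the TCP and whose axes are the flange's). Camera axes: x right, y down, z forward; pixel columns grow to the right and rows downward; lengths in m; the calibration is good to about 2 mm. A picture is of the moment at which its call begins: read the wrist's pose just before it. get_calibration takes no time and is no camera call.
- robot.close_job(): hands the job in; it is judged then, once.
The state is a dict: "time_s": time; "q": joint angles; "qvel": joint speeds; "effort": joint torques, N m; "tool_pos": TCP position; "eef_rot": TCP orientation; "contact_force": force on the tool from outside, world axes, zero at the start; "wrist_torque": the same for the moment, N m; "grip_width": finger opening in m; "finger_force": force on a finger pad.
Only numpy, scipy, OpenCV 4.12 (cv2) and the standard library are available. Lean on these libraries where they do the work, as an engineer would, in place of code of your own. Each camera call takes 0.05 s, during which the arm holds its last target. There are 200 camera calls.

TASK

The labels have come off two solder spools; the leaded one is the heavier. With the balance still locked, push each spool straight ahead off its front ledge so that it stands fully on the pan behind it, then slide the lock tab to the right all the way to its stop so that the pans are free to tip and show which is heavier. Push that heavier spool on over the back of its pan so that it stands wholly on the lower ledge behind, leave the other spool on its pan and the lock open, and do not lift or topple the spools or disturb the things lying around.

Things in the scene. Friction and masses are not known exactly. Their poses are not given: they have to be found in the camera images.
- balance: Low equal-arm bench balance, fixed, base 260 x 370 mm. Origin: midway between its pans, at bench level; x from front to back ledges (away from robot, +-0.2 rad), y left. Lanes along x at y +110 and -110 mm, each a front ledge (x -116 to -40, top z 51.5), pan, back ledge; 4 mm high side lips, 78 mm apart. Centre dial 70 mm wide to z 91 mm, its needle leans to the pan that sinks.
- pan_left (a joint): How far the left pan (y +110 mm) has sunk, in m: 0 level, +0.006 fully down (left spool heavier), -0.006 fully up. The right pan always moves the opposite way; both stay level. Locked it stays within 1 mm of 0; released it tips within about a second. Loaded on one side only, that side goes down.
- lock_slide (a joint): Travel of the lock slide in m, to the right (-y of the balance): 0 locked (blocks stand under both pans), 0.040 at its stop, open. The pans come free at about 0.023; starts at 0 to 0.003. Stays where it is left; needs about 2 N to move.
- lock_tab (a point): Centre of the top of the black upright tab of the lock slide: 26 mm along x, 12 mm along y, from near the base plate up to this point 79 mm above the bench. It stands between the front ledges, at x -82 mm, y +20 mm (locked) to -20 mm (open) of the balance; the ledges begin 69 mm either side of the middle line.
- pan_left_top (a point): Centre of the upper face of the left pan (dark steel, 74 mm along x, 82 mm wide, side lips 4 mm high), 50 mm above the bench when locked; moves with it. Its axes are parallel to those of the balance.
- pan_right_top (a point): Centre of the upper face of the right pan (dark steel, 74 mm along x, 82 mm wide, side lips 4 mm high), 50 mm above the bench when locked; moves with it. Its axes are parallel to those of the balance.
- out_left (a point): Centre of the upper face of the left back ledge (80 mm along x, 82 mm wide, side lips 4 mm, end stop 10 mm high at its back), 42.5 mm above the bench, 80 mm behind the pan centre. Its axes are parallel to those of the balance.
- out_right (a point): Centre of the upper face of the right back ledge (80 mm along x, 82 mm wide, side lips 4 mm, end stop 10 mm high at its back), 42.5 mm above the bench, 80 mm behind the pan centre. Its axes are parallel to those of the balance.
- spool_1: One of two solder wire spools that look exactly alike: plain white, 53 mm across both flanges (top flange 25 to 30 mm up), 28 mm across the waist, 30 mm tall, standing on a flange on one of the front ledges. 0.14 to 0.24 kg; one is clearly heavier, by a quarter or more, and only the balance shows which. Origin: centre of its underside; z up along its axis.
- spool_2: One of two solder wire spools that look exactly alike: plain white, 53 mm across both flanges (top flange 25 to 30 mm up), 28 mm across the waist, 30 mm tall, standing on a flange on one of the front ledges. 0.14 to 0.24 kg; one is clearly heavier, by a quarter or more, and only the balance shows which. Origin: centre of its underside; z up along its axis.
- screw_case: Bystander: grey compartment box for screws, 70 x 126 x 25 mm, left of the balance. Origin: centre of its underside. Leave it alone.
- cleaner_pot: Bystander: low white tip-cleaner pot, 58 mm across, 33 mm tall, right of the balance. Origin: centre of its underside. Leave it alone.
- tweezers: Bystander: steel tweezers, 15 x 135 x 10 mm, right of the balance. Origin: centre of the underside. Leave them alone.
- eraser: Bystander: worn white eraser, 17 x 50 x 10 mm, right of the balance. Origin: centre of its underside. Leave it alone.
Not all that is in view belongs to the job. Leave any black or green look-alike of the spool_1 alone.

How it is judged:
On the way, in this order (a step that is already met when the one before it is completed fails the run):
1. both spools stand on their pans, untouched and at rest, with the balance still locked (((x of spool_1 in the frame of pan_left_top between -0.014 and 0.014 m and y of spool_1 in the frame of pan_left_top between -0.014 and 0.014 m and z of spool_1 in the frame of pan_left_top between -0.006 and 0.006 m and x of spool_2 in the frame of pan_right_top between -0.014 and 0.014 m and y of spool_2 in the frame of pan_right_top between -0.014 and 0.014 m and z of spool_2 in the frame of pan_right_top between -0.006 and 0.006 m) or (x of spool_2 in the frame of pan_left_top between -0.014 and 0.014 m and y of spool_2 in the frame of pan_left_top between -0.014 and 0.014 m and z of spool_2 in the frame of pan_left_top between -0.006 and 0.006 m and x of spool_1 in the frame of pan_right_top between -0.014 and 0.014 m and y of spool_1 in the frame of pan_right_top between -0.014 and 0.014 m and z of spool_1 in the frame of pan_right_top between -0.006 and 0.006 m)) and value of joint lock_slide below 0.012 m and angle between each of spool_1, spool_2's own z axis and vertical below 0.1 rad and linear speed of each of spool_1, spool_2 below 0.02 m/s and contact force between each of spool_1, spool_2 and the arm below 0.05 N and contact force between each of spool_1, spool_2 and the fingers below 0.05 N), for 0.2 s.
2. the lock slide is at its open stop and the pans have tipped, both spools still on them (((x of spool_1 in the frame of pan_left_top between -0.014 and 0.014 m and y of spool_1 in the frame of pan_left_top between -0.014 and 0.014 m and z of spool_1 in the frame of pan_left_top between -0.006 and 0.006 m and x of spool_2 in the frame of pan_right_top between -0.014 and 0.014 m and y of spool_2 in the frame of pan_right_top between -0.014 and 0.014 m and z of spool_2 in the frame of pan_right_top between -0.006 and 0.006 m) or (x of spool_2 in the frame of pan_left_top between -0.014 and 0.014 m and y of spool_2 in the frame of pan_left_top between -0.014 and 0.014 m and z of spool_2 in the frame of pan_left_top between -0.006 and 0.006 m and x of spool_1 in the frame of pan_right_top between -0.014 and 0.014 m and y of spool_1 in the frame of pan_right_top between -0.014 and 0.014 m and z of spool_1 in the frame of pan_right_top between -0.006 and 0.006 m)) and value of joint lock_slide above 0.036 m and (value of joint pan_left above 0.004 m or value of joint pan_left below -0.004 m) and angle between each of spool_1, spool_2's own z axis and vertical below 0.1 rad and linear speed of each of spool_1, spool_2 below 0.02 m/s), for 0.3 s.
At the end, for the whole second after the job is handed in: The heavier spool stands flat and still on a back ledge, its centre within 18 mm of the ledge's centre along x and y; the lighter one stands flat and still on the other pan, its centre within 14 mm of the pan's centre along x and y; the lock slide is open by more than 36 of its 40 mm (((x of spool_1 in the frame of out_left between -0.018 and 0.018 m and y of spool_1 in the frame of out_left between -0.018 and 0.018 m and z of spool_1 in the frame of out_left between -0.005 and 0.005 m and x of spool_2 in the frame of pan_right_top between -0.014 and 0.014 m and y of spool_2 in the frame of pan_right_top between -0.014 and 0.014 m and z of spool_2 in the frame of pan_right_top between -0.006 and 0.006 m) or (x of spool_2 in the frame of out_left between -0.018 and 0.018 m and y of spool_2 in the frame of out_left between -0.018 and 0.018 m and z of spool_2 in the frame of out_left between -0.005 and 0.005 m and x of spool_1 in the frame of pan_right_top between -0.014 and 0.014 m and y of spool_1 in the frame of pan_right_top between -0.014 and 0.014 m and z of spool_1 in the frame of pan_right_top between -0.006 and 0.006 m) or (x of spool_1 in the frame of out_right between -0.018 and 0.018 m and y of spool_1 in the frame of out_right between -0.018 and 0.018 m and z of spool_1 in the frame of out_right between -0.005 and 0.005 m and x of spool_2 in the frame of pan_left_top between -0.014 and 0.014 m and y of spool_2 in the frame of pan_left_top between -0.014 and 0.014 m and z of spool_2 in the frame of pan_left_top between -0.006 and 0.006 m) or (x of spool_2 in the frame of out_right between -0.018 and 0.018 m and y of spool_2 in the frame of out_right between -0.018 and 0.018 m and z of spool_2 in the frame of out_right between -0.005 and 0.005 m and x of spool_1 in the frame of pan_left_top between -0.014 and 0.014 m and y of spool_1 in the frame of pan_left_top between -0.014 and 0.014 m and z of spool_1 in the frame of pan_left_top between -0.006 and 0.006 m)) and value of joint lock_slide above 0.036 m and angle between each of spool_1, spool_2's own z axis and vertical below 0.1 rad and linear speed of each of spool_1, spool_2 below 0.02 m/s); the robot touches nothing.
It fails at once if the spool on the raised pan (the lighter one) pushed off over the back of its pan ((value of joint lock_slide above 0.03 m and value of joint pan_left below -0.003 m and x of spool_1 in the frame of pan_left_top between 0.016 and 0.03 m and y of spool_1 in the frame of pan_left_top between -0.05 and 0.05 m) or (value of joint lock_slide above 0.03 m and value of joint pan_left below -0.003 m and x of spool_2 in the frame of pan_left_top between 0.016 and 0.03 m and y of spool_2 in the frame of pan_left_top between -0.05 and 0.05 m) or (value of joint lock_slide above 0.03 m and value of joint pan_left above 0.003 m and x of spool_1 in the frame of pan_right_top between 0.016 and 0.03 m and y of spool_1 in the frame of pan_right_top between -0.05 and 0.05 m) or (value of joint lock_slide above 0.03 m and value of joint pan_left above 0.003 m and x of spool_2 in the frame of pan_right_top between 0.016 and 0.03 m and y of spool_2 in the frame of pan_right_top between -0.05 and 0.05 m)).
It fails at once if a spool lifted more than 25 mm above its front ledge (height (world z) of any of spool_1, spool_2 above 0.077 m).
It fails at once if a spool toppled (tilted more than 0.7 rad) (angle between any of spool_1, spool_2's own z axis and vertical above 0.7 rad).
It fails at once if the screw box, tip-cleaner pot, tweezers or eraser moved more than 20 mm (distance of any of screw_case, cleaner_pot, tweezers, eraser from where it was at the start of the episode above 0.02 m).
It also fails if it takes over 58 s, if anything falls off the work surface, if the arm or the gripper's body presses on something with over 40 N, if the wrist force passes 120 N, or if a joint passes its speed limit or range.

## Working session

There is one attempt and no reset: what is moved stays moved. The work goes in short steps, Python scripts to look and compute and a tool call to move; the robot and the scene stay as the last step left them, time stands still between calls to the robot, and variables do not carry over. Pictures are saved under pics/ and viewed, at most 10 in all, crops included, and the job is handed in when it is done.

Besides the shell and the picture viewer there is one more tool, called by a JSON object that holds its "op" and its "data", one argument or row to a line. drive_tool: Moves the arm, as the interface text tells. Its arguments: {"type":"object","properties":{"targets":{"type":"array","items":{"type":"array","items":{"type":"array","items":{"type":"number"}}}}},"required":["targets"]}

```bash
mkdir -p pics; python3 - <<'E'
from cell import robot, vision
import cv2
s=robot.observe(); print(s)
for n in("scene","top"):
    print(n,vision.get_calibration(n)); cv2.imwrite(f"pics/{n}0.png",vision.camera(n))
print(vision.get_calibration("wrist"))
E
```

```text
{'time_s': 0.0, 'q': array([ 1.12791753e+00,  2.21244498e-01,  1.52761007e+00, -6.03675639e-07,
        1.39466535e+00, -1.26133738e-01]), 'qvel': array([ 5.80018271e-04,  1.05926411e-03, -4.68152984e-04,  9.24478899e-05,
       -1.51672458e-03, -7.55797168e-04]), 'effort': array([-2.07716112e-03, -4.96897209e+01, -3.89390588e+01, -4.18329055e-04,
        1.10112215e-02,  1.33918110e-05]), 'tool_pos': array([0.19443925, 0.59336008, 0.23018839]), 'eef_rot': array([-3.13968062e+00, -2.41859560e-04,  2.82484747e+00]), 'contact_force': array([ 0.18921259,  0.43804683, -0.47941454]), 'wrist_torque': array([ 0.01126433, -0.04229437,  0.01728601]), 'finger_force': 0.0, 'grip_width': 0.08552401447118875}
scene {'fx': 351.2485472294022, 'fy': 351.2485472294022, 'cx': 247.85144717996403, 'cy': 192.37009654587172, 'rvec': array([ 2.09285283, -0.59860892,  0.30672567]), 'tvec': array([-0.46545329,  0.23618035,  0.89743513])}
top {'fx': 457.2001758971202, 'fy': 457.2001758971202, 'cx': 256.0777806769841, 'cy': 191.3804001234567, 'rvec': array([ 2.1443628 , -2.18082968,  0.08045129]), 'tvec': array([0.02587142, 0.55635774, 1.35206307])}
{'fx': 338.8249539370752, 'fy': 338.8249539370752, 'cx': 260.2194037779924, 'cy': 194.87659114649495, 'T_tool_cam': array([[-4.42263578e-04, -9.51309179e-01, -3.08237978e-01,
         7.90244387e-02],
       [ 9.99999328e-01, -7.51089107e-04,  8.83261311e-04,
        -4.63616749e-04],
       [-1.07176878e-03, -3.08237380e-01,  9.51308871e-01,
        -1.42645386e-01],
       [ 0.00000000e+00,  0.00000000e+00,  0.00000000e+00,
         1.00000000e+00]])}
```

View pics/top0.png

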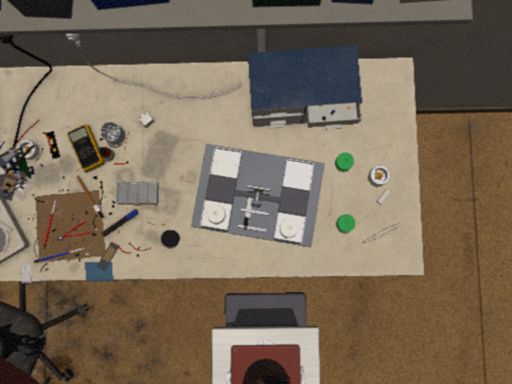

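View pics/scene0.png

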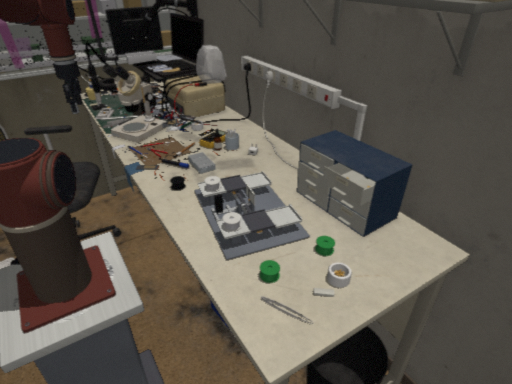

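```bash
cat > h.py <<'E'
import cv2, numpy as np
from cell import robot, vision
def cal(n):
    c=vision.get_calibration(n); K=np.array([[c['fx'],0,c['cx']],[0,c['fy'],c['cy']],[0,0,1]]); return K,cv2.Rodrigues(np.array(c['rvec']))[0],np.array(c['tvec']).reshape(3)
def toworld(n,uv,z):
    K,R,t=cal(n); d=R.T@np.linalg.inv(K)@np.array([uv[0],uv[1],1.]); o=-R.T@t
    return o+d*(z-o[2])/d[2]
def proj(n,P):
    K,R,t=cal(n); return cv2.projectPoints(np.array(P,float).reshape(-1,3),cv2.Rodrigues(R)[0],t,K,None)[0][:,0]
E
python3 - <<'E'
import cv2
im=cv2.imread("pics/top0.png")[138:256,180:340]
cv2.imwrite("pics/top0c.png",cv2.resize(im,None,fx=5,fy=5,interpolation=cv2.INTER_CUBIC))
E
```

```text
(no output)
```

View pics/top0c.png

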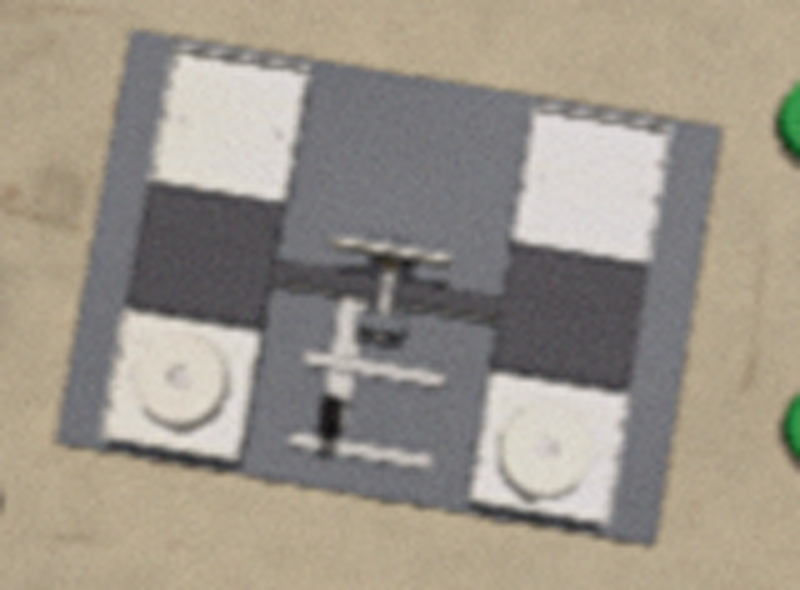

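```bash
python3 - <<'E'
from h import *
from scipy.optimize import least_squares
f=lambda p:((p[0]+.5)/5-.5+180,(p[1]+.5)/5-.5+138)
W=lambda p,z:toworld("top",f(p),z)
L=[(150,185),(285,203),(262,325),(127,307)];R=[(510,245),(648,263),(625,388),(490,370)]
B=[(131,32),(721,127),(655,545),(57,443)]
l=np.mean([W(p,.05) for p in L],0);r=np.mean([W(p,.05) for p in R],0)
print("panL",l,"panR",r,"dist",np.linalg.norm(l-r)); c=(l+r)/2; d=l-r; print("c",c,"yaw",np.arctan2(-d[0],d[1]))
b=np.array([W(p,.005) for p in B]);print("base",b,b.mean(0),[np.linalg.norm(b[i]-b[(i+1)%4]) for i in range(4)])
e=(b[0]+b[3]-b[1]-b[2]);print("yaw",np.arctan2(-e[0],e[1]))
for i in (1,):
  th=np.arctan2(-d[0],d[1]);Rm=np.array([[np.cos(th),-np.sin(th)],[np.sin(th),np.cos(th)]])
  for p,z in (((180,378),.0815),((547,448),.0815),((332,398),.079)):
    w=W(p,z);print(w,"bal",Rm.T@(w-c)[:2])
print(proj("scene",[[l[0],l[1],.05],[r[0],r[1],.05]]))
E
```

```text
panL [0.56475765 0.12074001 0.05      ] panR [ 0.52438173 -0.09330863  0.05      ] dist 0.21782339812287024
c [0.54456969 0.01371569 0.05      ] yaw -0.18643900515986273
base [[ 0.70918546  0.17053762  0.005     ]
 [ 0.64263367 -0.19250686  0.005     ]
 [ 0.38829844 -0.14514132  0.005     ]
 [ 0.45565226  0.21716722  0.005     ]] [0.54894246 0.01251417 0.005     ] [np.float64(0.3690940720776487), np.float64(0.25870814146995785), np.float64(0.3685159599143929), np.float64(0.2577855751709859)]
yaw -0.18255224520004332
[0.49027904 0.13328781 0.0815    ] bal [-0.0755138   0.10743664]
[ 0.4465484  -0.07745644  0.0815    ] bal [-0.07942289 -0.10776146]
[0.47737269 0.04571473 0.079     ] bal [-0.07196388  0.01898883]
[[233.66993386 183.39660837]
 [257.90429802 220.31410181]]
```

{"op": "drive_tool", "data": {
  "targets": [
    [[-0.16,-0.15,-0.02,0,0,-0.133,165],[-0.16,-0.15,-0.02,0,0,-0.133,165],[-0.16,-0.15,-0.02,0,0,-0.133,165],[-0.16,-0.15,-0.02,0,0,-0.133,165],[-0.16,-0.15,-0.02,0,0,-0.133,165]]
  ]
}}

```text
time_s: 0.6
tool_pos: [0.3014, 0.3984, 0.2513]
eef_rot: [-3.141, 0.001, 2.955]
contact_force: [-0.3, 1.1, 0.0]
grip_width: 0.03
finger_force: 0.0
```

{"op": "drive_tool", "data": {
  "targets": [
    [[-0.275,-0.333,0,0,0,0,165],[-0.275,-0.333,0,0,0,0,165],[-0.275,-0.333,0,0,0,0,165],[-0.275,-0.333,0,0,0,0,165],[-0.275,-0.333,0,0,0,0,165]]
  ]
}}

```text
time_s: 1.1
tool_pos: [0.4216, 0.181, 0.2511]
eef_rot: [3.142, 0.0, 2.958]
contact_force: [1.3, -0.5, -1.8]
grip_width: 0.0303
finger_force: 0.0
```

{"op": "drive_tool", "data": {
  "targets": [
    [[-0.14,-0.17,0,0,0,0,165],[-0.14,-0.17,0,0,0,0,165],[-0.14,-0.17,0,0,0,0,165],[-0.14,-0.17,0,0,0,0,165],[-0.14,-0.17,0,0,0,0,165]]
  ]
}}

```text
time_s: 1.6
tool_pos: [0.5289, -0.0138, 0.2508]
eef_rot: [-3.141, -0.0, 2.954]
contact_force: [1.0, 1.3, 0.1]
grip_width: 0.0302
finger_force: 0.0
```

```bash
cat >> h.py <<'E'
from scipy.spatial.transform import Rotation as Ro
def wpose(s):
    T=np.eye(4);T[:3,:3]=Ro.from_euler('xyz',s['eef_rot']).as_matrix();T[:3,3]=s['tool_pos']
    c=vision.get_calibration("wrist");K=np.array([[c['fx'],0,c['cx']],[0,c['fy'],c['cy']],[0,0,1]])
    return K,T@c['T_tool_cam']
def wworld(KT,uv,z):
    K,T=KT; d=T[:3,:3]@np.linalg.inv(K)@np.array([uv[0],uv[1],1.]); o=T[:3,3]; return o+d*(z-o[2])/d[2]
def wproj(KT,P):
    K,T=KT; I=np.linalg.inv(T); return cv2.projectPoints(np.array(P,float).reshape(-1,3),cv2.Rodrigues(I[:3,:3])[0],I[:3,3],K,None)[0][:,0]
def wshot(name):
    import pickle
    s=robot.observe(); im=vision.camera("wrist"); cv2.imwrite(f"pics/{name}.png",cv2.resize(im,None,fx=1.56,fy=1.56,interpolation=cv2.INTER_CUBIC))
    cv2.imwrite(f"pics/{name}_raw.png",im); pickle.dump(wpose(s),open(f"pics/{name}.pkl","wb")); return s,im
E
python3 -c "
from h import *
s,_=wshot('w1');print(s['tool_pos'],s['qvel'].max())"
```

```text
[ 0.52894863 -0.01376537  0.25079873] 0.22618624353388136
```

View pics/w1.png

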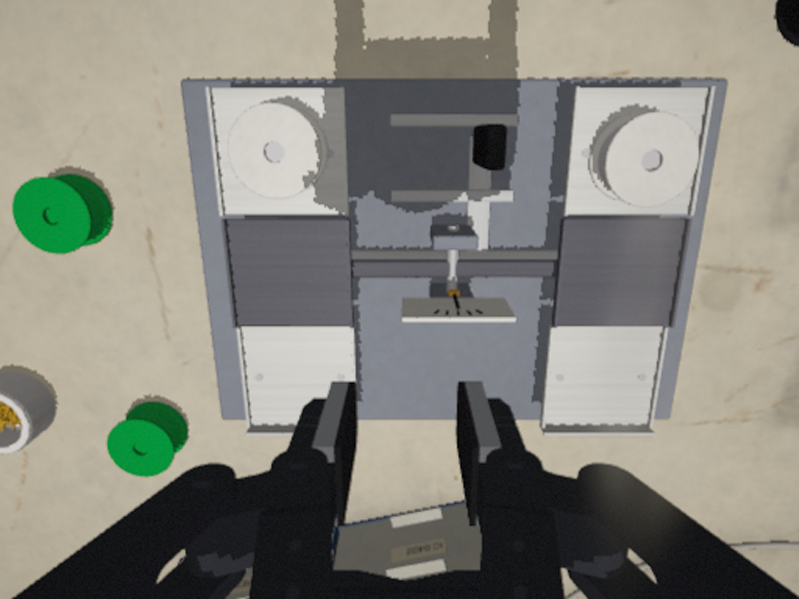

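```bash
python3 - <<'E'
from h import *
import pickle
from scipy.optimize import least_squares
KT=pickle.load(open("pics/w1.pkl","rb"))
g=lambda p:np.array([(p[0]+.5)/1.56-.5,(p[1]+.5)/1.56-.5])
base=[((182,80),(-.13,-.185)),((726,80),(-.13,.185)),((669,418),(.13,.185)),((222,419),(.13,-.185))]
def model(q):
    x,y,th,zb=q;R=Ro.from_euler('z',th).as_matrix()
    P=[(a[0],a[1],zb) for _,a in base]+[(.0,.110,.05),(0,-.110,.05)]
    return wproj(KT,np.array(P)@R.T+[x,y,0])
obs=[g(p) for p,_ in base]+[np.mean([g(p) for p in [(561,219),(686,218),(672,325),(554,325)]],0),np.mean([g(p) for p in [(226,218),(351,213),(356,325),(234,327)]],0)]
r=least_squares(lambda q:(model(q)-obs).ravel(),[.546,.013,-.184,.01]);print(r.x,r.fun.round(1))
c=np.r_[r.x[:2],0];R=Ro.from_euler('z',r.x[2]).as_matrix()
for n,p,z in (("R",(275,151),.0815),("L",(653,160),.0815),("tab",(489,145),.079)):
    w=wworld(KT,g(p),z);print(n,w.round(4),(R.T@(w-c)).round(4))
E
```

```text
[ 0.54864933  0.01527926 -0.18744674  0.00536764] [-0.7 -2.8  1.  -2.9 -0.1 -1.4  0.2 -1.9  0.   4.2 -0.4  4.9]
R [ 0.4469 -0.0743  0.0815] [-0.0833 -0.107   0.0815]
L [0.4918 0.1361 0.0815] [-0.0783  0.1081  0.0815]
tab [0.4664 0.0458 0.079 ] [-0.0865  0.0146  0.079 ]
```

```bash
python3 - <<'E'
from h import *
import pickle
KT=pickle.load(open("pics/w1.pkl","rb"))
g=lambda p:np.array([(p[0]+.5)/1.56-.5,(p[1]+.5)/1.56-.5])
W=lambda p,z:wworld(KT,g(p),z)
l=np.mean([W(p,.05) for p in [(561,219),(686,218),(672,325),(554,325)]],0);r=np.mean([W(p,.05) for p in [(226,218),(351,213),(356,325),(234,327)]],0)
d=l-r;th=np.arctan2(-d[0],d[1]);print(l,r,np.linalg.norm(d),th)
c=(l+r)/2;c[2]=0;R=Ro.from_euler('z',-.186).as_matrix();print(c)
for n,p,z in (("R",(275,151),.0815),("L",(653,160),.0815),("tab",(489,145),.079),("Lfront",(640,87),.0515),("Lfb",(640,215),.0515),("Lback",(600,430),.0525),("Lbf",(600,326),.0425),("Rfront",(275,87),.0515),("Rfb",(275,214),.0515),("Rback",(300,430),.0525)):
    w=W(p,z);print(n,w.round(4),(R.T@(w-c)).round(4))
E
```

```text
[0.56571532 0.12345375 0.05      ] [ 0.52431217 -0.09128015  0.05      ] 0.21868897580845634 -0.19047402397987112
[0.54501374 0.0160868  0.        ]
R [ 0.4469 -0.0743  0.0815] [-0.0797 -0.107   0.0815]
L [0.4918 0.1361 0.0815] [-0.0744  0.1081  0.0815]
tab [0.4664 0.0458 0.079 ] [-0.0827  0.0146  0.079 ]
Lfront [0.4516 0.1434 0.0515] [-0.1153  0.1078  0.0515]
Lfb [0.5288 0.1393 0.0515] [-0.0388  0.1181  0.0515]
Lback [0.6817 0.1018 0.0525] [0.1185 0.1095 0.0525]
Lbf [0.6044 0.1111 0.0425] [0.0408 0.1043 0.0425]
Rfront [ 0.4107 -0.0718  0.0515] [-0.1157 -0.1112  0.0515]
Rfb [ 0.4842 -0.0917  0.0515] [-0.0398 -0.1172  0.0515]
Rback [ 0.6406 -0.1148  0.0525] [ 0.1181 -0.1109  0.0525]
```

{"op": "drive_tool", "data": {
  "targets": [
    [[0.1295,0.1408,0,0,0,0,165],[0.1295,0.1408,0,0,0,0,165],[0.1295,0.1408,0,0,0,0,165],[0.1295,0.1408,0,0,0,0,165],[0.1295,0.1408,0,0,0,0,165]]
  ]
}}

```text
time_s: 2.15
tool_pos: [0.4234, 0.1559, 0.251]
eef_rot: [3.14, -0.002, 2.963]
contact_force: [0.3, -0.0, -0.8]
grip_width: 0.0302
finger_force: 0.0
```

{"op": "drive_tool", "data": {
  "targets": [
    [[0,0,0.05,0,0,0,165],[0,0,0.1,0,0,0,165],[0,0,0.13,0,0,0,165],[0,0,0.13,0,0,0,165],[0,0,0.13,0,0,0,165]]
  ]
}}

```text
time_s: 2.65
tool_pos: [0.4264, 0.1519, 0.1217]
eef_rot: [-3.141, -0.001, 2.958]
contact_force: [0.6, -0.0, 0.6]
grip_width: 0.0298
finger_force: 0.0
```

```bash
cat >> h.py <<'E'
C=np.array([.545,.0145,0]);TH=-.187;RB=Ro.from_euler('z',TH).as_matrix()
def state():
    s=robot.observe(); p=RB.T@(s['tool_pos']-C)
    print("bal",p.round(4),"yaw err",round((s['eef_rot'][2]-np.pi-TH),4),"rot",s['eef_rot'].round(3),"F",(RB.T@s['contact_force']).round(2),"t",s['time_s'],"w",round(s['grip_width'],4)); return s,p
E
python3 -c "
from h import *
state()"
```

```text
bal [-0.1421  0.113   0.1217] yaw err 0.003 rot [-3.141e+00 -1.000e-03  2.958e+00] F [0.58 0.11 0.56] t 2.65 w 0.0298
```

{"op": "drive_tool", "data": {
  "targets": [
    [[0,-0.003,0.04,0,0,0.003,165],[0,-0.003,0.066,0,0,0.003,165],[0,-0.003,0.066,0,0,0.003,165]]
  ]
}}

```text
time_s: 2.95
tool_pos: [0.4249, 0.1489, 0.0546]
eef_rot: [-3.141, -0.003, 2.954]
contact_force: [-1.0, 0.2, 0.1]
grip_width: 0.0298
finger_force: 0.0
```

```bash
python3 -c "
from h import *
state();wshot('w2')"
```

```text
bal [-0.143   0.1097  0.0546] yaw err -0.0002 rot [-3.141e+00 -3.000e-03  2.954e+00] F [-1.05 -0.04  0.13] t 2.95 w 0.0298
```

View pics/w2.png

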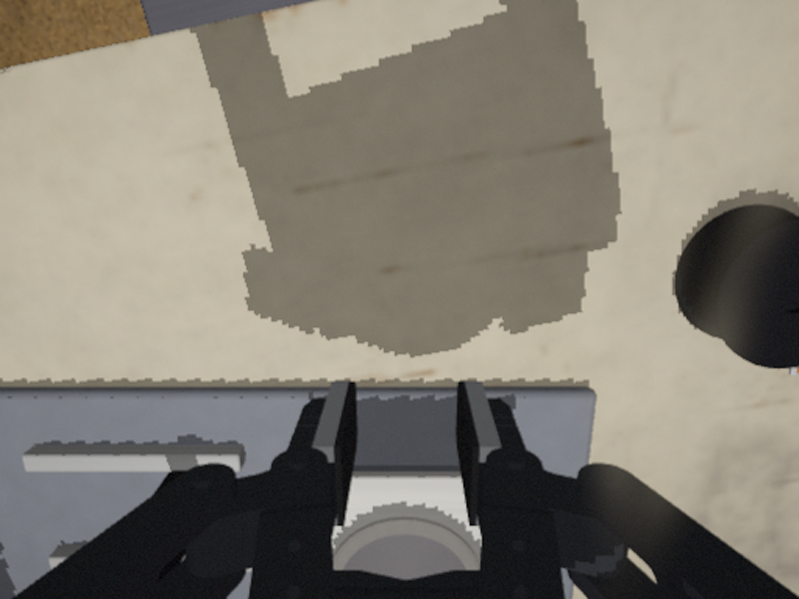

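{"op": "drive_tool", "data": {
  "targets": [
    [[-0.015,0,0,0,0,0,165],[-0.025,0,0,0,0,0,165],[-0.035,0,0,0,0,0,165],[-0.045,0,0,0,0,0,165],[-0.055,0,0,0,0,0,165]]
  ]
}}

```text
time_s: 3.5
tool_pos: [0.4806, 0.1391, 0.056]
eef_rot: [3.141, 0.0, 2.955]
contact_force: [-2.6, 0.3, 2.4]
grip_width: 0.0303
finger_force: 1.7
```

{"op": "drive_tool", "data": {
  "targets": [
    [[-0.01,0,0,0,0,0,165],[-0.02,0,0,0,0,0,165],[-0.03,0,0,0,0,0,165],[-0.037,0,0,0,0,0,165],[-0.037,0,0,0,0,0,165]]
  ]
}}

```text
time_s: 4.0
tool_pos: [0.5173, 0.1319, 0.0553]
eef_rot: [3.141, 0.001, 2.954]
contact_force: [-0.7, 1.2, 0.6]
grip_width: 0.0305
finger_force: 0.0
```

```bash
python3 -c "
from h import *
state();s,im=wshot('w3')
t=vision.camera('top')[138:256,180:340];cv2.imwrite('pics/top1_raw.png',t)
a=cv2.resize(t,(480,354),interpolation=cv2.INTER_CUBIC);b=im[200:,150:370];b=cv2.resize(b,(320,int(184*320/220)))
o=np.zeros((354,800,3),np.uint8);o[:,:480]=a;o[:b.shape[0],480:]=b;cv2.imwrite('pics/c3.png',o)"
```

```text
bal [-0.049   0.1102  0.0553] yaw err -0.0003 rot [3.141e+00 1.000e-03 2.954e+00] F [-0.9   1.03  0.58] t 4.0 w 0.0305
```

View pics/c3.png

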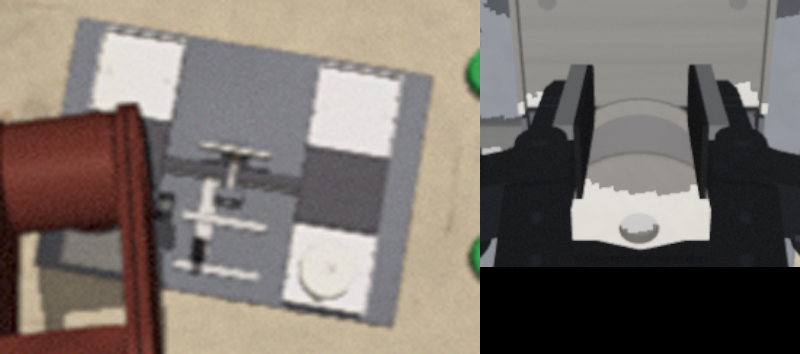

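```bash
python3 - <<'E'
from h import *
import pickle
KT=pickle.load(open("pics/w3.pkl","rb"))
f=lambda x,y:((x-480)/1.4545+150,y/1.4545+200)
for n,p,z in (("hub",(640,228),.0805),("rear arc",(640,98),.0805),("rear arc low",(640,98),.0505),("fing front?",(575,66),.06)):
    print(n,(RB.T@(wworld(KT,f(*p),z)-C)).round(4))
E
```

```text
hub [-0.0167  0.1097  0.0805]
rear arc [-0.0602  0.1098  0.0805]
rear arc low [-0.0428  0.1098  0.0505]
fing front? [-0.0596  0.0897  0.06  ]
```

{"op": "drive_tool", "data": {
  "targets": [
    [[-0.008,0,0,0,0,0,165],[-0.014,0,0,0,0,0,165],[-0.016,0,0,0,0,0,165],[-0.016,0,0,0,0,0,165]]
  ]
}}

```text
time_s: 4.5
tool_pos: [0.5322, 0.1292, 0.0553]
eef_rot: [3.142, 0.0, 2.955]
contact_force: [-0.1, 0.6, 0.4]
grip_width: 0.0306
finger_force: 0.1
```

```bash
python3 -c "
from h import *
state()"
```

```text
bal [-0.0338  0.1103  0.0553] yaw err 0.0001 rot [3.142 0.    2.955] F [-0.2   0.57  0.38] t 4.5 w 0.0306
```

{"op": "drive_tool", "data": {
  "targets": [
    [[0.02,0,0,0,0,0,165],[0.06,0,0,0,0,0,165],[0.08,0,-0.05,0,0,0,165],[0.1,0,-0.07,0,0,0,165],[0.1,0,-0.07,0,0,0,165]]
  ]
}}

```text
time_s: 5.0
tool_pos: [0.4345, 0.1488, 0.129]
eef_rot: [3.139, 0.006, 2.956]
contact_force: [0.2, 0.0, 0.6]
grip_width: 0.0303
finger_force: 0.0
```

```bash
python3 -c "
from h import *
state()"
```

```text
bal [-0.1336  0.1114  0.129 ] yaw err 0.0015 rot [3.139 0.006 2.956] F [0.21 0.05 0.6 ] t 5.0 w 0.0303
```

{"op": "drive_tool", "data": {
  "targets": [
    [[0.014,-0.05,0,0,0,0,165],[0.014,-0.1,0,0,0,0,165],[0.014,-0.15,0,0,0,0,165],[0.014,-0.2,0,0,0,0,165],[0.014,-0.221,0,0,0,0,165]]
  ]
}}

```text
time_s: 5.5
tool_pos: [0.3782, -0.07, 0.1249]
eef_rot: [-3.14, 0.001, 2.952]
contact_force: [0.2, 0.2, 0.6]
grip_width: 0.0302
finger_force: 0.0
```

{"op": "drive_tool", "data": {
  "targets": [
    [[0,0,0,0,0,0,165],[0,0,0,0,0,0,165]]
  ]
}}

```text
time_s: 5.7
tool_pos: [0.3788, -0.067, 0.1248]
eef_rot: [3.141, -0.0, 2.953]
contact_force: [-0.1, -0.1, 0.0]
grip_width: 0.0304
finger_force: 0.0
```

```bash
python3 -c "
from h import *
state()"
```

```text
bal [-0.1482 -0.111   0.1248] yaw err -0.002 rot [ 3.141 -0.     2.953] F [-0.08 -0.17  0.03] t 5.7 w 0.0304
```

Descend, push to about x −0.049, then the rest to −0.033.

{"op": "drive_tool", "data": {
  "targets": [
    [[0,0.001,0.04,0,0,0,165],[0,0.001,0.07,0,0,0,165],[0,0.001,0.07,0,0,0,165],[0,0.001,0.07,0,0,0,165]]
  ]
}}

```text
time_s: 6.1
tool_pos: [0.3788, -0.0646, 0.0552]
eef_rot: [3.141, -0.002, 2.957]
contact_force: [0.1, -0.2, 0.5]
grip_width: 0.0301
finger_force: 0.0
```

{"op": "drive_tool", "data": {
  "targets": [
    [[-0.015,0,0,0,0,0,165],[-0.025,0,0,0,0,0,165],[-0.035,0,0,0,0,0,165],[-0.045,0,0,0,0,0,165],[-0.055,0,0,0,0,0,165]]
  ]
}}

```text
time_s: 6.6
tool_pos: [0.4338, -0.076, 0.0557]
eef_rot: [-3.142, 0.0, 2.955]
contact_force: [-1.0, 0.9, 2.2]
grip_width: 0.0302
finger_force: 1.0
```

{"op": "drive_tool", "data": {
  "targets": [
    [[-0.01,0,0,0,0,0,165],[-0.02,0,0,0,0,0,165],[-0.03,0,0,0,0,0,165],[-0.042,0,0,0,0,0,165],[-0.042,0,0,0,0,0,165]]
  ]
}}

```text
time_s: 7.1
tool_pos: [0.4761, -0.0843, 0.0556]
eef_rot: [-3.141, 0.002, 2.955]
contact_force: [0.7, 0.1, -0.7]
grip_width: 0.0297
finger_force: 0.0
```

```bash
python3 -c "
from h import *
state()"
```

```text
bal [-0.0494 -0.1099  0.0556] yaw err 0.0001 rot [-3.141e+00  2.000e-03  2.955e+00] F [ 0.67  0.27 -0.71] t 7.1 w 0.0297
```

{"op": "drive_tool", "data": {
  "targets": [
    [[-0.008,0,0,0,0,0,165],[-0.014,0,0,0,0,0,165],[-0.016,0,0,0,0,0,165],[-0.016,0,0,0,0,0,165]]
  ]
}}

```text
time_s: 7.5
tool_pos: [0.4903, -0.0868, 0.0553]
eef_rot: [-3.142, 0.0, 2.955]
contact_force: [0.6, 0.2, 0.3]
grip_width: 0.03
finger_force: 0.0
```

{"op": "drive_tool", "data": {
  "targets": [
    [[0.02,0,0,0,0,0,165],[0.06,0,0,0,0,0,165],[0.07,0,-0.05,0,0,0,165],[0.07,0.03,-0.09,0,0,0,255],[0.07,0.07,-0.12,0,0,0,255]]
  ]
}}

```text
time_s: 8.0
tool_pos: [0.4344, -0.006, 0.1776]
eef_rot: [-3.141, 0.003, 2.951]
contact_force: [2.8, 0.3, 0.6]
grip_width: 0.002
finger_force: 0.0
```

{"op": "drive_tool", "data": {
  "targets": [
    [[0,0.05,-0.02,0,0,0,255],[0,0.08,-0.02,0,0,0,255],[0,0.08,-0.02,0,0,0,255],[0,0.08,-0.02,0,0,0,255]]
  ]
}}

```text
time_s: 8.4
tool_pos: [0.4487, 0.0737, 0.1949]
eef_rot: [-3.141, 0.0, 2.957]
contact_force: [-0.2, 0.4, 0.3]
grip_width: 0.0001
finger_force: 0.0
```

```bash
python3 -c "
from h import *
state();wshot('w4')"
```

```text
bal [-0.1056  0.0402  0.1949] yaw err 0.0025 rot [-3.141  0.     2.957] F [-0.26  0.31  0.3 ] t 8.4 w 0.0001
```

View pics/w4.png

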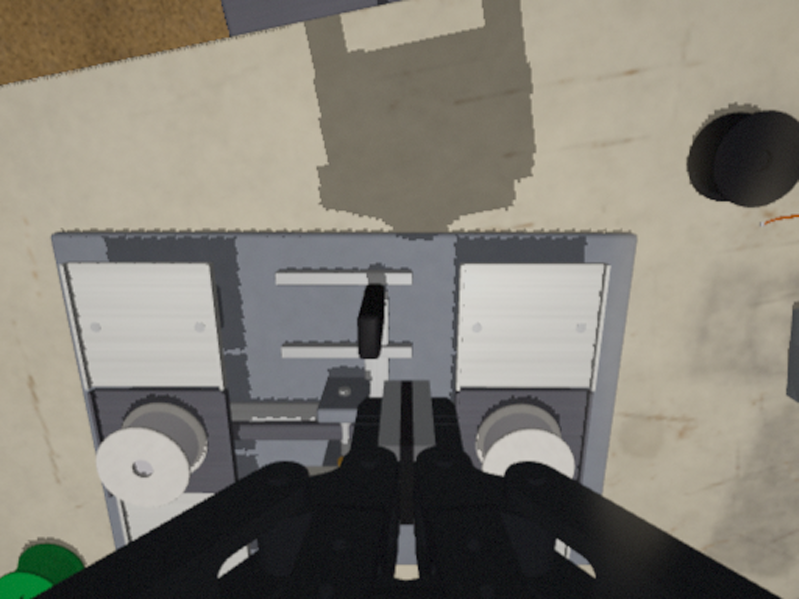

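```bash
python3 - <<'E'
from h import *
import pickle
KT=pickle.load(open("pics/w4.pkl","rb"))
g=lambda p:np.array([(p[0]+.5)/1.56-.5,(p[1]+.5)/1.56-.5])
for n,p,z in (("Rhub",(144,467),.08),("R center",(143,466),.08),("L front top",(527,430),.08),("L right edge",(574,467),.08),("L left",(481,467),.08),("tab TL",(359,316),.079),("tab BR",(383,357),.079),("tabTR",(383,310),.079),("Lpan front",(520,388),.0515),("Rpan front",(155,388),.0515),("Lipl",(603,265),.0555),("R lip",(66,265),.0555)):
    print(n,(RB.T@(wworld(KT,g(p),z)-C)).round(4))
print(wproj(KT,[RB@[0,y,.08]+C for y in(.11,-.11)])*1.56)
E
```

```text
Rhub [-0.0036 -0.1089  0.08  ]
R center [-0.0043 -0.1094  0.08  ]
L front top [-0.028   0.1072  0.08  ]
L right edge [-0.004   0.1357  0.08  ]
L left [-0.0039  0.0827  0.08  ]
tab TL [-0.0944  0.0155  0.079 ]
tab BR [-0.0714  0.0277  0.079 ]
tabTR [-0.0977  0.028   0.079 ]
Lpan front [-0.0393  0.1084  0.0515]
Rpan front [-0.0389 -0.1105  0.0515]
Lipl [-0.1161  0.1478  0.0555]
R lip [-0.1155 -0.1463  0.0555]
[[528.11726156 472.68637185]
 [142.83485007 472.16923877]]
```

{"op": "drive_tool", "data": {
  "targets": [
    [[-0.023,0.009,0.04,0,0,0,255],[-0.023,0.009,0.08,0,0,0,255],[-0.023,0.009,0.09,0,0,0,255],[-0.023,0.009,0.09,0,0,0,255]]
  ]
}}

```text
time_s: 8.85
tool_pos: [0.471, 0.0767, 0.1028]
eef_rot: [-3.14, -0.006, 2.953]
contact_force: [-1.3, -0.0, 0.2]
grip_width: 0.0002
finger_force: 0.0
```

```bash
python3 -c "
from h import *
state()"
```

```text
bal [-0.0843  0.0473  0.1028] yaw err -0.0014 rot [-3.14  -0.006  2.953] F [-1.29 -0.25  0.18] t 8.85 w 0.0002
```

{"op": "drive_tool", "data": {
  "targets": [
    [[0,0.002,0.025,0,0,0,255],[0,0.002,0.047,0,0,0,255],[0,0.002,0.047,0,0,0,255]]
  ]
}}

```text
time_s: 9.15
tool_pos: [0.4724, 0.0791, 0.0572]
eef_rot: [-3.141, -0.003, 2.954]
contact_force: [-1.4, 0.6, 0.3]
grip_width: 0.0006
finger_force: 0.0
```

{"op": "drive_tool", "data": {
  "targets": [
    [[0,-0.007,0,0,0,0,255],[0,-0.014,0,0,0,0,255],[0,-0.021,0,0,0,0,255],[0,-0.028,0,0,0,0,255],[0,-0.028,0,0,0,0,255]]
  ]
}}

```text
time_s: 9.65
tool_pos: [0.4689, 0.051, 0.0586]
eef_rot: [-3.141, 0.001, 2.954]
contact_force: [0.2, 0.4, -0.4]
grip_width: 0.0004
finger_force: 0.0
```

```bash
python3 -c "
from h import *
state()"
```

```text
bal [-0.0816  0.0217  0.0586] yaw err -0.0008 rot [-3.141e+00  1.000e-03  2.954e+00] F [ 0.11  0.44 -0.45] t 9.65 w 0.0004
```

{"op": "drive_tool", "data": {
  "targets": [
    [[0,-0.005,0,0,0,0,255],[0,-0.01,0,0,0,0,255],[0,-0.015,0,0,0,0,255],[0,-0.019,0,0,0,0,255]]
  ]
}}

```text
time_s: 10.05
tool_pos: [0.4649, 0.033, 0.0578]
eef_rot: [-3.142, 0.0, 2.955]
contact_force: [1.3, 2.3, 1.3]
grip_width: 0.0002
finger_force: 0.9
```

{"op": "drive_tool", "data": {
  "targets": [
    [[0,-0.003,0,0,0,0,255],[0,-0.005,0,0,0,0,255]]
  ]
}}

```text
time_s: 10.25
tool_pos: [0.4643, 0.0298, 0.0579]
eef_rot: [3.138, 0.0, 2.953]
contact_force: [3.3, 15.1, 0.6]
grip_width: 0.0003
finger_force: 7.7
```

```bash
python3 -c "
from h import *
state()"
```

```text
bal [-0.0822  0.      0.0579] yaw err -0.0011 rot [3.138 0.    2.953] F [ 0.47 15.46  0.65] t 10.25 w 0.0003
```

{"op": "drive_tool", "data": {
  "targets": [
    [[0,0.01,0,0,0,0,255],[0,0.01,-0.03,0,0,0,255],[0,0.01,-0.08,0,0,0,255],[0,0.0,-0.13,0,0,0,255],[-0.03,0,-0.18,0,0,0,255]]
  ]
}}

```text
time_s: 10.75
tool_pos: [0.4868, 0.0237, 0.2317]
eef_rot: [-3.14, -0.002, 2.955]
contact_force: [1.5, 0.3, 0.4]
grip_width: 0.0007
finger_force: 0.0
```

{"op": "drive_tool", "data": {
  "targets": [
    [[-0.04,0,-0.02,0,0,0,165],[-0.04,0,-0.02,0,0,0,165],[-0.04,0,-0.02,0,0,0,165],[-0.04,0,-0.02,0,0,0,165],[-0.04,0,-0.02,0,0,0,165]]
  ]
}}

```text
time_s: 11.25
tool_pos: [0.5266, 0.0167, 0.2484]
eef_rot: [-3.141, -0.003, 2.955]
contact_force: [-0.1, 0.0, -0.9]
grip_width: 0.0301
finger_force: 0.0
```

```bash
python3 -c "
from h import *
state();wshot('w5')"
```

```text
bal [-0.0185 -0.0012  0.2484] yaw err 0.0005 rot [-3.141e+00 -3.000e-03  2.955e+00] F [-0.11  0.03 -0.94] t 11.25 w 0.0301
```

View pics/w5.png

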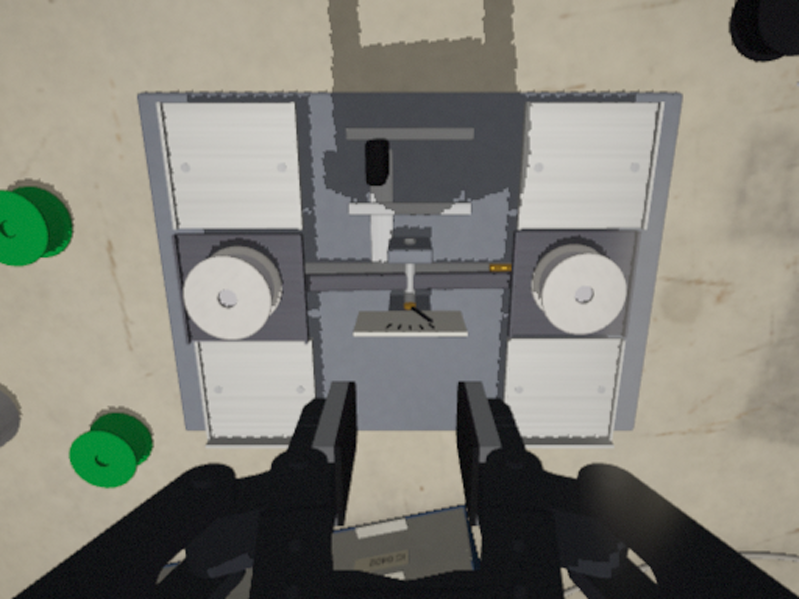

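{"op": "drive_tool", "data": {
  "targets": [
    [[0.03,0.05,0,0,0,0,165],[0.0565,0.1,0,0,0,0,165],[0.0565,0.111,0.04,0,0,0,165],[0.0565,0.111,0.09,0,0,0,165],[0.0565,0.111,0.12,0,0,0,165]]
  ]
}}

```text
time_s: 11.8
tool_pos: [0.4903, 0.1369, 0.1264]
eef_rot: [-3.14, -0.004, 2.957]
contact_force: [-0.1, -0.3, -0.3]
grip_width: 0.0303
finger_force: 0.0
```

{"op": "drive_tool", "data": {
  "targets": [
    [[0,0,0,0,0,0,165],[0,0,0,0,0,0,165]]
  ]
}}

```text
time_s: 12.0
tool_pos: [0.4929, 0.136, 0.1302]
eef_rot: [-3.141, -0.001, 2.955]
contact_force: [0.7, -0.0, 1.2]
grip_width: 0.0308
finger_force: 0.0
```

```bash
python3 - <<'E'
from h import *
import pickle
state()
KT=pickle.load(open("pics/w5.pkl","rb"))
g=lambda p:np.array([(p[0]+.5)/1.56-.5,(p[1]+.5)/1.56-.5])
for n,p,z in (("Rhub",(228,297),.086),("Lhub",(585,294),.074),("Lhub if up",(585,294),.086),("Rhub if dn",(228,297),.074),("tab",(377,163),.079)):
    print(n,(RB.T@(wworld(KT,g(p),z)-C)).round(4))
E
```

```text
bal [-0.0738  0.1097  0.1302] yaw err 0.0003 rot [-3.141e+00 -1.000e-03  2.955e+00] F [0.65 0.08 1.21] t 12.0 w 0.0308
Rhub [-0.0039 -0.109   0.086 ]
Lhub [-0.0021  0.1106  0.074 ]
Lhub if up [-0.0057  0.1063  0.086 ]
Rhub if dn [-0.0002 -0.1133  0.074 ]
tab [-0.0818 -0.0181  0.079 ]
```

{"op": "drive_tool", "data": {
  "targets": [
    [[0,0,0.04,0,0,0,165],[0,0,0.07,0,0,0,165],[0,0,0.07,0,0,0,165]]
  ]
}}

```text
time_s: 12.3
tool_pos: [0.4918, 0.1355, 0.0586]
eef_rot: [-3.14, -0.004, 2.954]
contact_force: [-1.1, 0.4, -0.1]
grip_width: 0.03
finger_force: 0.0
```

{"op": "drive_tool", "data": {
  "targets": [
    [[-0.02,0,0,0,0,0,165],[-0.035,0,0,0,0,0,165],[-0.042,0,0,0,0,0,165],[-0.05,0,0,0,0,0,165],[-0.058,0,0,0,0,0,165]]
  ]
}}

```text
time_s: 12.8
tool_pos: [0.551, 0.1253, 0.0614]
eef_rot: [3.141, 0.001, 2.955]
contact_force: [-2.8, 0.1, 3.3]
grip_width: 0.0297
finger_force: 1.7
```

{"op": "drive_tool", "data": {
  "targets": [
    [[-0.008,0,0,0,0,0,165],[-0.016,0,0,0,0,0,165],[-0.024,0,0,0,0,0,165],[-0.032,0,0,0,0,0,165],[-0.04,0,0,0,0,0,165]]
  ]
}}

```text
time_s: 13.3
tool_pos: [0.5901, 0.1176, 0.0598]
eef_rot: [-3.141, -0.0, 2.955]
contact_force: [-2.6, 0.5, 2.8]
grip_width: 0.0302
finger_force: 1.3
```

```bash
python3 -c "
from h import *
state()"
```

```text
bal [0.0252 0.1097 0.0598] yaw err 0.0002 rot [-3.141 -0.     2.955] F [-2.67 -0.03  2.84] t 13.3 w 0.0302
```

Continue 23 mm, then back off, rise and look.

{"op": "drive_tool", "data": {
  "targets": [
    [[-0.008,0,0,0,0,0,165],[-0.016,0,0,0,0,0,165],[-0.022,0,0,0,0,0,165],[-0.023,0,0,0,0,0,165],[-0.023,0,0,0,0,0,165]]
  ]
}}

```text
time_s: 13.8
tool_pos: [0.6122, 0.1134, 0.0597]
eef_rot: [-3.141, -0.0, 2.955]
contact_force: [0.1, -0.2, -0.2]
grip_width: 0.0304
finger_force: 0.2
```

{"op": "drive_tool", "data": {
  "targets": [
    [[0.01,0,0,0,0,0,165],[0.03,0,-0.005,0,0,0,165],[0.03,0,-0.04,0,0,0,165],[0.03,-0.03,-0.09,0,0,0,165],[0.04,-0.07,-0.14,0,0,0,165]]
  ]
}}

```text
time_s: 14.3
tool_pos: [0.5649, 0.0658, 0.1836]
eef_rot: [3.141, 0.001, 2.957]
contact_force: [0.6, -0.6, 1.1]
grip_width: 0.0301
finger_force: 0.0
```

{"op": "drive_tool", "data": {
  "targets": [
    [[0.02,-0.04,-0.05,0,0,0,165],[0.02,-0.04,-0.05,0,0,0,165],[0.02,-0.04,-0.05,0,0,0,165],[0.02,-0.04,-0.05,0,0,0,165]]
  ]
}}

```text
time_s: 14.7
tool_pos: [0.538, 0.0303, 0.2309]
eef_rot: [3.141, -0.001, 2.955]
contact_force: [-0.4, -0.5, 0.3]
grip_width: 0.0297
finger_force: 0.0
```

```bash
python3 -c "
from h import *
state();wshot('w6')"
```

```text
bal [-0.0098  0.0142  0.2309] yaw err -0.0001 rot [ 3.141e+00 -1.000e-03  2.955e+00] F [-0.28 -0.53  0.28] t 14.7 w 0.0297
```

View pics/w6.png

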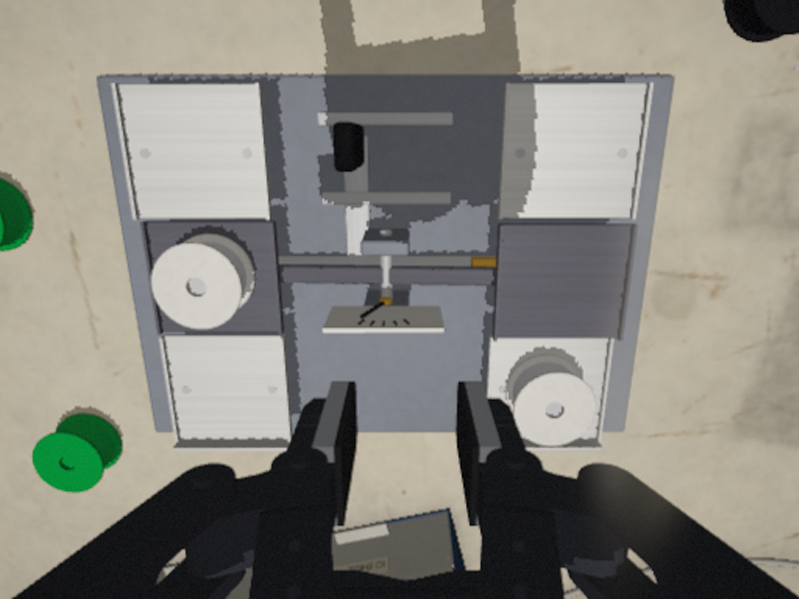

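```bash
python3 - <<'E'
from h import *
import pickle
KT=pickle.load(open("pics/w6.pkl","rb"))
g=lambda p:np.array([(p[0]+.5)/1.56-.5,(p[1]+.5)/1.56-.5])
for n,p,z in (("Rhub",(197,286),.074),("Lhub",(554,409),.0725),("tab",(347,145),.079)):
    print(n,(RB.T@(wworld(KT,g(p),z)-C)).round(4))
E
```

```text
Rhub [-0.0034 -0.1091  0.074 ]
Lhub [0.079  0.1086 0.0725]
tab [-0.0829 -0.0175  0.079 ]
```

{"op": "drive_tool", "data": {
  "targets": [
    [[0,0,0,0,0,0,165],[0,0,0,0,0,0,165],[0,0,0,0,0,0,165],[0,0,0,0,0,0,165],[0,0,0,0,0,0,165]]
  ]
}}

```text
time_s: 15.25
tool_pos: [0.5385, 0.0298, 0.2317]
eef_rot: [-3.142, -0.0, 2.955]
contact_force: [-0.3, 0.3, 0.0]
grip_width: 0.03
finger_force: 0.0
```

```bash
python3 -c "
from cell import robot
print(robot.close_job())"
```

```text
the job is handed in; nothing more can be done
None
```

The job is handed in, though no verdict came back: the left spool proved heavier and stands on the left back ledge, about 1 mm off centre in the last picture, the lighter one is still on the right pan, and the lock was pushed to its stop.

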